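# Lever open the cover of a junction box

## Task

Open the grey junction box: put the blade of the red-handled screwdriver into the notch at its front and lever the stiff cover up with the screwdriver, not with the fingers. Swing the cover right back past upright so that it stays open, then lay the screwdriver gently flat on the bench, clear of the box, leaving the bobbin and the white insulator where they are.

Things in the scene. Friction and masses are not known exactly. Their poses are not given: they have to be found in the camera images.
- junction_box: grey steel junction box screwed to the bench (it does not move), 120 mm deep (its x) by 100 mm wide (its y), walls 75 mm high and 4 mm thick, open at the top under an aluminium cover. Origin at the centre of its underside; x points from the notched front to the hinge at the back, z up. Small screw feet and black cable glands stick out up to 15 mm from its two sides; inside, a terminal strip reaches 24 mm above the bench.
- notch (a point): middle of the notch in the box's front wall, at its outer face, 69 mm above the bench. The notch is 24 mm wide and 12 mm high, edged in black (63 to 75 mm above the bench), open at its top, where the closed cover's underside bounds it. Its axes are the box's: the blade goes in along +x.
- cover_hinge (a point): middle of the cover's hinge line, 2 mm behind the box's back face, 75 mm above the bench. Axes are the box's; the hinge line runs along y.
- cover (a joint): angle of the aluminium cover (120 by 100 by 3 mm, 0.09 kg, its front edge flush with the front wall, 122 mm from the hinge line): 0 closed and level, 1.57 upright, stop at 1.95. The stiff hinge holds it at any angle; lifting the front edge takes about 1.3 N.
- cover_front (a point): middle of the cover's front edge, on its underside; directly above the notch when closed. Moves with the cover.
- screwdriver: flat-blade screwdriver with a red handle, 220 mm long, 0.09 kg, lying on the bench. Origin on the bench level under the middle of its length; y points from the blade towards the handle, z up as it lies. Round handle about 24 mm thick, from y = +15 to +110 mm, its axis 12.5 mm above the origin; shaft 7 mm thick from y = +3 to -97 mm, its axis 9 mm above the origin at the handle end and 3 mm at the blade end.
- blade_tip (a point): tip of the screwdriver's blade, at (0, -110, 3.5) mm in the screwdriver's frame; the last 16 mm are a flat blade 8 mm wide and 3 mm thick. Axes as the screwdriver's.
- coil_bobbin: bystander: copper-wound bobbin with dark round flanges, 56 mm across, 48 mm high. Origin under its centre.
- insulator: bystander: white porcelain insulator, 40 mm across, 54 mm high. Origin under its centre.

How it is judged:
By the outcome, as a careful person would: the job done as asked, in the order asked, and still so for the second after the job is handed in, with the robot touching nothing.
It also fails if it takes over 58 s, if anything falls off the work surface, if the arm or the gripper's body presses on something with over 40 N, if the wrist force passes 120 N, or if a joint passes its speed limit or range.

## Robot

A 6-joint arm with a two-finger parallel gripper is mounted at the origin on a cart in front of the work surface, level with it; the furniture and walls round the work are solid. World frame = base frame: x ahead of the robot, y to its left, z up, the work surface at z = 0. Lengths are in mm, angles in rad, forces in N, time in s.
With the tool pointing down it reaches from about 425 to 950 mm from the base axis. Payload 3.5 kg.
Tool frame: the origin (TCP) lies midway between the tips of the shut fingers; the grasp point (between the pads) lies 19 mm behind it; x points along the fingers, y is the direction in which the jaws open and shut, and the axes are right-handed (so a half turn about x gives the same grasp; the last joint's range is limited). The gripper opens to 85 mm and grips with 20 to 120 N. Pads are 22 mm wide; open, the fingers measure 114 mm over their backs; the gripper's body (76 mm by 85 mm) begins 54 mm behind the grasp point. The pads swing forward as they close: fully open they stand 13 mm farther back than shut.
Start: joints at [-1.478, 0.286, 1.577, -0, 1.279, -0.15], TCP at [162.309, -655.181, 231.325] pointing down, gripper open.
Joint ranges: [-2.77, 2.77], [-0.9, 2.22], [0.21, 2.48], [-1.53, 4.67], [0.24, 2.81], [-2.84, 2.84]. Speed limits (rad/s): [2.79, 2.79, 3.14, 3.14, 3.14, 3.14].

## Interface

Orientations are given as a unit quaternion [x, y, z, w].
In Python, from bench import ctrl gives the robot as it stands.
- The arm moves only by the tool play_rows, never from a script. Its argument "commands" is a list of rows, each an object with "translation": the shift along the tool's x, y, z in cm, a list of three; "dr": the turn, a rotation vector about the tool's x, y, z in degrees, a list of three; "jaw": the finger opening in cm, from 0 to 8.54. A call has 1 to 12 rows; each row is the pose to reach, as a shift and turn from the pose measured when the call began, along the tool's axes at that moment; what a row does not reach only later rows make up. A row lasts 1/12 s, in which the tool goes at most 41.7 mm and 7.16 degrees, less where a joint would pass 70% of its speed; a pose out of reach is approached as far as the arm can. A call with a gripper value outside its range is refused whole. The fingers move at their own pace and stop on an object; the grip force is fixed at half the most. Time passes only in rows, so rows that repeat a pose let the fingers close. It gives the time, the measured TCP pose, the force and the opening at its end, in the units of the state.
- ctrl.read_state(): the state, without advancing time (a new reading comes with each control period).
- ctrl.grab_frame(name): name is "scene" or "top"; returns a dict with "img" (384x512x3 uint8, blue, green, red), "intrinsics" (3x3 intrinsics, pixels), "pose" (4x4, takes a point from camera to world coordinates). Camera axes: x right, y down, z forward; pixel columns grow to the right and rows downward; lengths in mm; the calibration is good to about 2 mm. A picture is of the moment at which its call begins. There is no depth.
- ctrl.sign_off(): hands the job in, once; it reports no verdict.
The state is a dict: "time_s": time; "joints": joint angles; "dq": joint speeds; "effort": joint torques, N m; "tcp_pos": TCP position; "orientation": TCP orientation; "contact_force": force on the tool from outside, world axes, zero at the start; "torque": the same for the moment, N m; "opening": finger opening in mm.
Only numpy, scipy, OpenCV 4.12 (cv2) and the standard library are available. Lean on these libraries where they do the work, as an engineer would, in place of code of your own. Each camera call takes 0.05 s, during which the arm holds its last target.

## Working session

There is one attempt and no reset: what is moved stays moved. The work goes in short steps, Python scripts to look and compute and a tool call to move; the robot and the scene stay as the last step left them, time stands still between calls to the robot, and variables do not carry over. Pictures are saved under pics/ and viewed, and the job is handed in when it is done.

Besides the shell and the picture viewer there is one more tool, called after "Call:" in YAML: its name, and indented under it one key for each argument. play_rows: Moves the arm, as the interface text tells. Its arguments: {"type":"object","properties":{"commands":{"type":"array","items":{"type":"object","properties":{"translation":{"type":"array","items":{"type":"number"}},"dr":{"type":"array","items":{"type":"number"}},"jaw":{"type":"number"}}}}},"required":["commands"]}

```bash
mkdir -p pics; ls
python3 - <<'E'
from bench import ctrl
import cv2,numpy as np
print(ctrl.read_state())
for n in("scene","top"):
    f=ctrl.grab_frame(n); cv2.imwrite(f"pics/{n}0.png",f["img"]); print(n,f["intrinsics"],f["pose"])
    np.savez(f"pics/{n}0.npz",**f)
E
```

```text
pics
{'time_s': 0.0, 'joints': array([-1.47800181e+00,  2.87186550e-01,  1.57814552e+00,  1.27282162e-06,
        1.27861939e+00, -1.50016490e-01]), 'dq': array([ 0.00011267,  0.00021077, -0.00159699, -0.00220696, -0.00082101,
       -0.00097507]), 'effort': array([ 3.39905655e-04, -4.05990064e+01, -2.92625087e+01, -1.73658286e-04,
        5.92031720e-03, -3.19161423e-06]), 'tcp_pos': array([ 162.24914346, -654.54214073,  229.95030362]), 'orientation': array([ 0.70192587,  0.08646935, -0.70187729,  0.08480212]), 'contact_force': array([ 0.88546106, -0.46597172,  0.13103057]), 'torque': array([-0.01832024, -0.00807834,  0.02394178]), 'opening': 85.7430841302108}
scene [[473.91452708   0.         250.83495001]
 [  0.         473.91452708 185.67503412]
 [  0.           0.           1.        ]] [[-6.91257952e-01 -3.23556064e-01  6.46122215e-01 -1.80675994e+02]
 [-7.22149324e-01  3.41178782e-01 -6.01745289e-01  9.70489666e+02]
 [-2.57448535e-02 -8.82557937e-01 -4.69498339e-01  5.99707433e+02]
 [ 0.00000000e+00  0.00000000e+00  0.00000000e+00  1.00000000e+00]]
top [[446.08365995   0.         254.08731216]
 [  0.         446.08365995 181.30510228]
 [  0.           0.           1.        ]] [[ 1.25395568e-02 -9.92768403e-01  1.19388680e-01  4.24374507e+02]
 [-9.99919785e-01 -1.22367683e-02  3.26893602e-03  2.94724214e+02]
 [-1.78436477e-03 -1.19420095e-01 -9.92842212e-01  1.15408533e+03]
 [ 0.00000000e+00  0.00000000e+00  0.00000000e+00  1.00000000e+00]]
```

View pics/scene0.png

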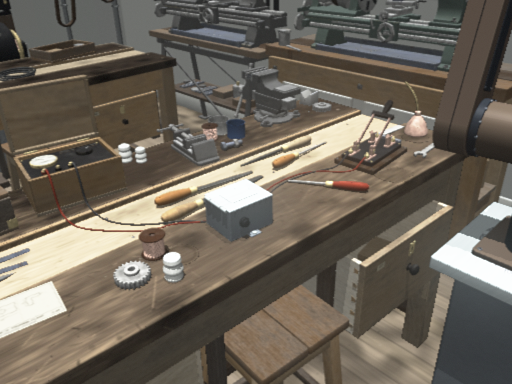

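View pics/top0.png

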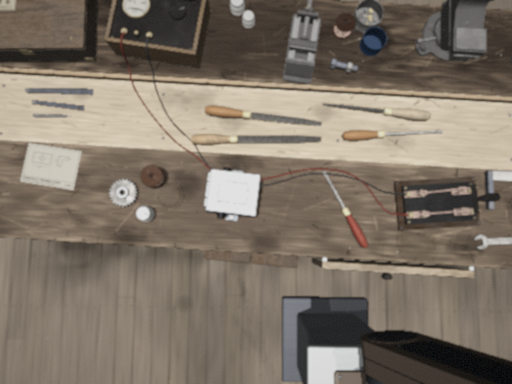

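Run:
```python
import cv2,numpy as np
t=cv2.imread("pics/top0.png");s=cv2.imread("pics/scene0.png")
a=cv2.resize(t[155:255,190:290],None,fx=6,fy=6,interpolation=2);b=cv2.resize(t[155:255,300:400],None,fx=6,fy=6,interpolation=2)
cv2.imwrite("pics/a.png",a);cv2.imwrite("pics/b.png",b)
cv2.imwrite("pics/c.png",cv2.resize(s[170:245,195:295],None,fx=8,fy=8,interpolation=2))
cv2.imwrite("pics/d.png",cv2.resize(s[165:205,280:380],None,fx=8,fy=8,interpolation=2))
```

```text
(no output)
```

View pics/a.png

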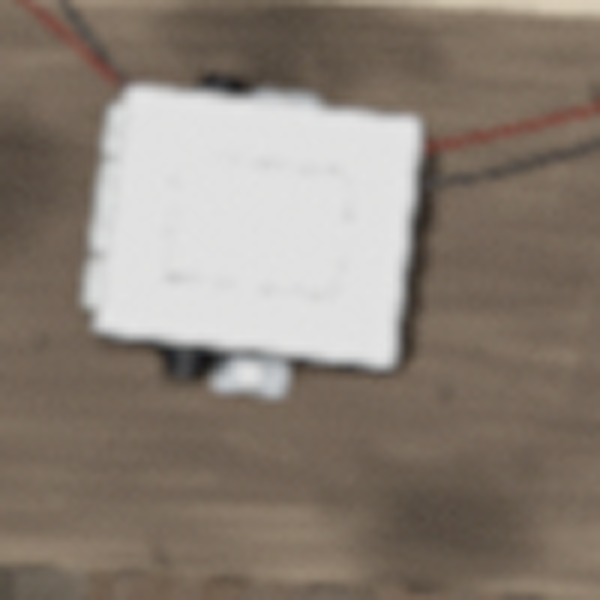

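View pics/b.png

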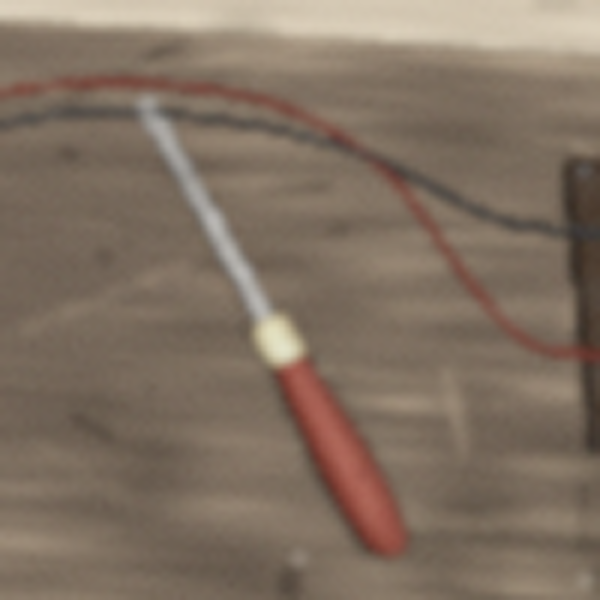

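View pics/c.png

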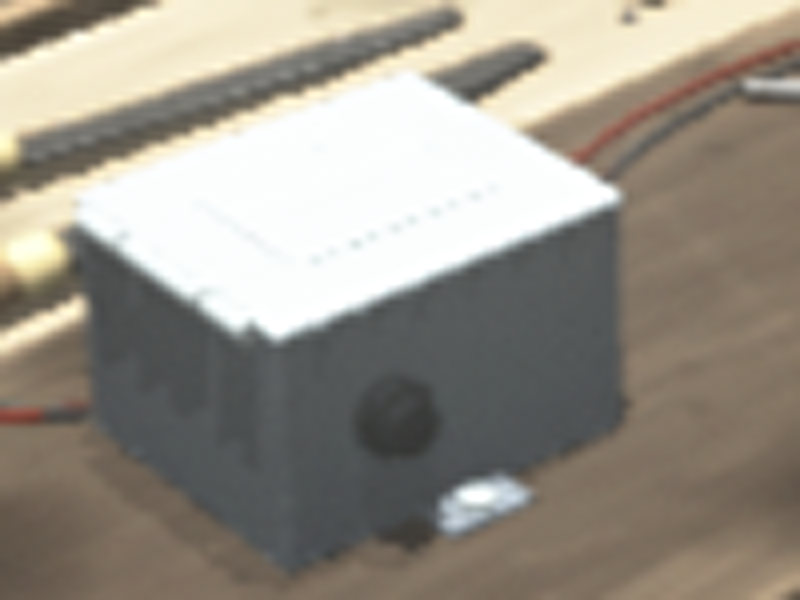

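View pics/d.png

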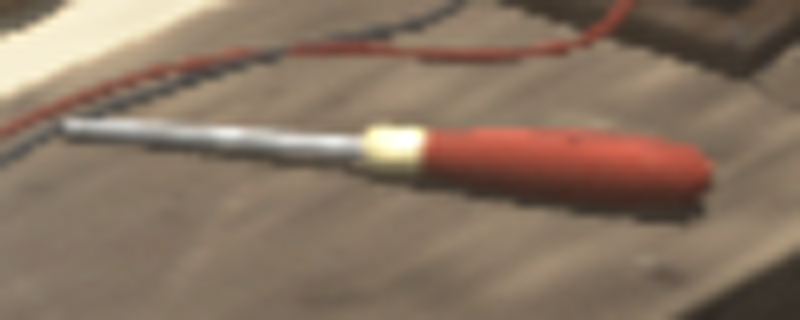

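```bash
cat > h.py <<'E'
import numpy as np,cv2
T=dict(np.load("pics/top0.npz"));S=dict(np.load("pics/scene0.npz"))
def ray(f,p):
    d=f["pose"][:3,:3]@np.linalg.inv(f["intrinsics"])@np.array([p[0],p[1],1.]);return f["pose"][:3,3],d/np.linalg.norm(d)
def onz(f,p,z):
    o,d=ray(f,p);return o+d*(z-o[2])/d[2]
def tri(p,q,F=T,G=S):
    o,d=ray(F,p);o2,e=ray(G,q)
    s=np.linalg.lstsq(np.c_[d,-e],o2-o,rcond=None)[0]
    a=o+d*s[0];b=o2+e*s[1];return (a+b)/2,np.linalg.norm(a-b)
def proj(f,P):
    M=np.linalg.inv(f["pose"]);c=M[:3,:3]@np.array(P,float)+M[:3,3];u=f["intrinsics"]@c;return u[:2]/u[2]
def cr(off,s,p): return [off[0]+(p[0]+.5)/s-.5,off[1]+(p[1]+.5)/s-.5]
E
python3 - <<'E'
from h import *
np.set_printoptions(suppress=True,precision=1)
ta=lambda *p:cr((190,155),6,p); tb=lambda *p:cr((300,155),6,p); sc=lambda *p:cr((195,170),8,p); sd=lambda *p:cr((280,165),8,p)
for n,p,q in [("frontR(+x)",ta(424,117),None),("front -x",ta(398,370),sc(620,197)),("back -x",ta(93,332),sc(275,342)),("back+x",ta(125,85),sc(78,205)),("front+x",ta(424,117),sc(405,72)),
 ("tip",tb(147,100),sd(65,127)),("end",tb(397,554),sd(713,172)),("ferr",tb(267,322),sd(362,143))]:
    if q is not None: print(n,*tri(p,q),onz(T,p,78 if 'x' in n else 5),onz(S,q,78 if 'x' in n else 5))
E
```

```text
front -x [471.2 294.7  77.6] 5.590362254940951 [469.1 292.8  78. ] [472.8 297.1  78. ]
back -x [483.6 416.3  77.7] 2.049488458721857 [482.8 415.6  78. ] [484.  417.3  78. ]
back+x [583.3 405.   76.5] 0.6415344776781302 [583.3 405.1  78. ] [580.8 406.5  78. ]
front+x [572.8 284.6  77.7] 3.106181915053875 [571.7 283.5  78. ] [573.6 285.9  78. ]
tip [590.7 115.7   2.7] 2.1824012120160847 [591.1 116.8   5. ] [586.9 118.3   5. ]
end [398.4  15.2  17. ] 1.1066172439686477 [397.7  11.9   5. ] [410.7  -4.1   5. ]
ferr [496.6  68.8  12.6] 4.086733370719796 [495.5  65.9   5. ] [506.8  58.6   5. ]
```

```bash
cat >> h.py <<'E'
from scipy.spatial.transform import Rotation as Ro
np.set_printoptions(suppress=True,precision=2)
def down(yaw_z):
    "tool x down, tool z axis horizontal at heading yaw_z (deg)"
    a=np.radians(yaw_z);x=np.array([0,0,-1.]);z=np.array([np.cos(a),np.sin(a),0]);return np.c_[x,np.cross(z,x),z]
def st():
    from bench import ctrl
    s=ctrl.read_state();return s,np.array(s["tcp_pos"]),Ro.from_quat(s["orientation"]).as_matrix()
def cmd(p,R,P0=None,R0=None):
    if P0 is None: _,P0,R0=st()
    return R0.T@(np.array(p)-P0)/10, np.degrees(Ro.from_matrix(R0.T@R).as_rotvec())
E
python3 - <<'E'
from h import *
s,P,R=st();print(R,np.degrees(np.arctan2(R[1,2],R[0,2])))
tip=np.array([590.7,115.7]);end=np.array([397.8,13.5]);d=(tip-end)/np.linalg.norm(tip-end);h=np.degrees(np.arctan2(d[1],d[0]));o=(tip+end)/2
g=o-d*38;print(h,g,np.linalg.norm(tip-end))
for y in(h,h+180):
  print(y)
  for p in [(450,-300,200),(*g,150),(*g,60)]: print(p,*cmd(p,down(y)))
E
```

```text
[[-0.    0.24 -0.97]
 [ 0.   -0.97 -0.24]
 [-1.   -0.   -0.  ]] -166.08921594027885
27.91500923937022 [460.67  46.81] 218.30082455180974
27.91500923937022
(450, -300, 200) [  3.08 -27.49 -36.45] [166.     0.18   0.05]
(np.float64(460.6715652183196), np.float64(46.80987021934817), 150) [  8.15 -60.89 -45.83] [166.     0.18   0.05]
(np.float64(460.6715652183196), np.float64(46.80987021934817), 60) [ 17.15 -60.87 -45.82] [166.     0.18   0.05]
207.91500923937022
(450, -300, 200) [  3.08 -27.49 -36.45] [-14.    -0.04   0.12]
(np.float64(460.6715652183196), np.float64(46.80987021934817), 150) [  8.15 -60.89 -45.83] [-14.    -0.04   0.12]
(np.float64(460.6715652183196), np.float64(46.80987021934817), 60) [ 17.15 -60.87 -45.82] [-14.    -0.04   0.12]
```

Call:
play_rows:
  commands:
    - {"translation": [3,-27.5,-36.5],"dr": [-7,0,0],"jaw": 6}
    - {"translation": [3,-27.5,-36.5],"dr": [-14,0,0],"jaw": 6}
    - {"translation": [3,-27.5,-36.5],"dr": [-14,0,0],"jaw": 6}
    - {"translation": [3,-27.5,-36.5],"dr": [-14,0,0],"jaw": 6}
    - {"translation": [3,-27.5,-36.5],"dr": [-14,0,0],"jaw": 6}
    - {"translation": [3,-27.5,-36.5],"dr": [-14,0,0],"jaw": 6}
    - {"translation": [3,-27.5,-36.5],"dr": [-14,0,0],"jaw": 6}
    - {"translation": [3,-27.5,-36.5],"dr": [-14,0,0],"jaw": 6}
    - {"translation": [3,-27.5,-36.5],"dr": [-14,0,0],"jaw": 6}
    - {"translation": [3,-27.5,-36.5],"dr": [-14,0,0],"jaw": 6}
    - {"translation": [8,-61,-45.8],"dr": [-14,0,0],"jaw": 6}
    - {"translation": [8,-61,-45.8],"dr": [-14,0,0],"jaw": 6}

```text
time_s: 1.1
tcp_pos: [432.6, -248.2, 191.9]
orientation: [0.686, 0.172, -0.686, 0.17]
contact_force: [0.3, 0.1, 0.2]
opening: 60.0
```

Run:
```python
from h import *
s,P,R=st();print(P,s["joints"],s["time_s"],s["opening"])
g=(460.7,46.8)
for z in(120,60,2):print(*cmd((*g,z),down(207.9)))
```

```text
[ 432.63 -248.21  191.86] [-0.73 -0.07  2.04  0.    1.17  0.36] 1.1 59.96388216317864
[  7.26 -24.73 -16.29] [ 0.04 -0.06  0.13]
[ 13.26 -24.72 -16.29] [ 0.04 -0.06  0.13]
[ 19.06 -24.7  -16.28] [ 0.04 -0.06  0.13]
```

Call:
play_rows:
  commands:
    - {"translation": [7.2,-24.7,-16.3],"dr": [0,0,0],"jaw": 6}
    - {"translation": [7.2,-24.7,-16.3],"dr": [0,0,0],"jaw": 6}
    - {"translation": [7.2,-24.7,-16.3],"dr": [0,0,0],"jaw": 6}
    - {"translation": [7.2,-24.7,-16.3],"dr": [0,0,0],"jaw": 6}
    - {"translation": [7.2,-24.7,-16.3],"dr": [0,0,0],"jaw": 6}
    - {"translation": [7.2,-24.7,-16.3],"dr": [0,0,0],"jaw": 6}
    - {"translation": [7.2,-24.7,-16.3],"dr": [0,0,0],"jaw": 6}
    - {"translation": [7.2,-24.7,-16.3],"dr": [0,0,0],"jaw": 6}
    - {"translation": [7.2,-24.7,-16.3],"dr": [0,0,0],"jaw": 6}
    - {"translation": [13.2,-24.7,-16.3],"dr": [0,0,0],"jaw": 6}
    - {"translation": [13.2,-24.7,-16.3],"dr": [0,0,0],"jaw": 6}
    - {"translation": [13.2,-24.7,-16.3],"dr": [0,0,0],"jaw": 6}

```text
time_s: 2.1
tcp_pos: [457.1, 46.5, 56.4]
orientation: [-0.683, -0.173, 0.689, -0.169]
contact_force: [0.1, 0.4, -0.6]
opening: 60.2
```

Run:
```python
from h import *
from bench import ctrl
s,P,R=st();print(P,s["joints"],s["time_s"],s["opening"])
g=(460.7,46.8)
for z in(2,150):print(*cmd((*g,z),down(207.9)))
a=ctrl.grab_frame("top")["img"];b=ctrl.grab_frame("scene")["img"]
cv2.imwrite("pics/g1.png",np.vstack([cv2.resize(a[150:260,280:420],None,fx=4,fy=4)[:300],cv2.resize(b[130:230,260:400],None,fx=4,fy=4)[:300]]))
cv2.imwrite("pics/g1s.png",cv2.resize(b[130:230,260:400],None,fx=5,fy=5))
```

```text
[457.06  46.48  56.44] [-0.12  0.04  2.21  0.    0.9   0.96] 2.1 60.15448985234739
[ 5.44  0.18 -0.37] [0.02 0.4  0.41]
[-9.36  0.07 -0.27] [0.02 0.4  0.41]
```

View pics/g1.png

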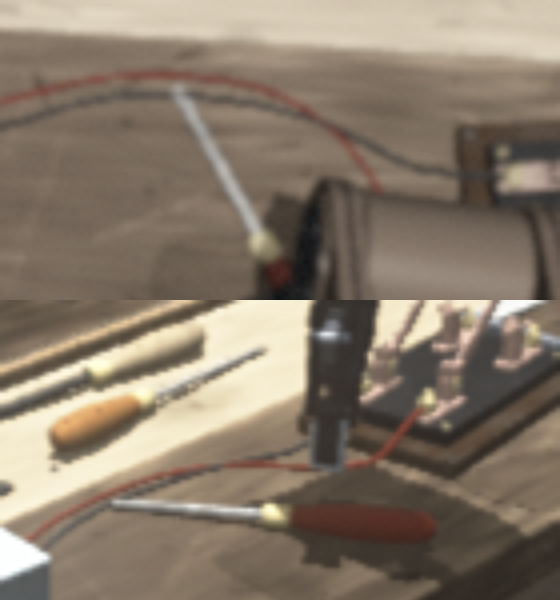

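View pics/g1s.png

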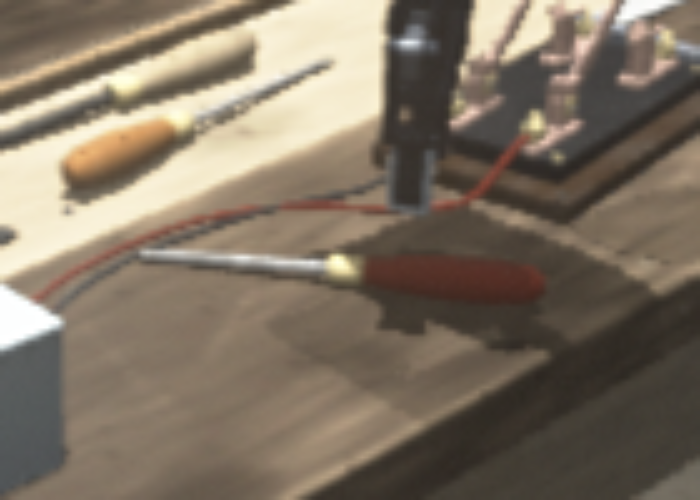

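Call:
play_rows:
  commands:
    - {"translation": [2,0.2,-0.4],"dr": [0,0,0],"jaw": 6}
    - {"translation": [4,0.2,-0.4],"dr": [0,0.4,0.4],"jaw": 6}
    - {"translation": [5,0.2,-0.4],"dr": [0,0.4,0.4],"jaw": 5}
    - {"translation": [5.3,0.2,-0.4],"dr": [0,0.4,0.4],"jaw": 4}
    - {"translation": [5.3,0.2,-0.4],"dr": [0,0.4,0.4],"jaw": 3.5}
    - {"translation": [5.3,0.2,-0.4],"dr": [0,0.4,0.4],"jaw": 3.0}

```text
time_s: 2.7
tcp_pos: [466.0, 45.9, 8.6]
orientation: [0.69, 0.169, -0.683, 0.171]
contact_force: [0.3, -0.7, -0.6]
opening: 29.6
```

Run:
```python
from h import *
from bench import ctrl
s,P,R=st();print(P,s["joints"],s["time_s"],s["opening"],s["contact_force"])
print(*cmd((460.7,46.8,2),down(207.9)))
b=ctrl.grab_frame("scene")["img"]
cv2.imwrite("pics/g2s.png",cv2.resize(b[130:230,260:400],None,fx=5,fy=5))
```

```text
[466.    45.93   8.62] [-0.12  0.15  2.21  0.    0.77  0.96] 2.7 29.577756125889337 [ 0.35 -0.68 -0.57]
[ 0.66 -0.33  0.43] [-0.02 -0.47 -0.3 ]
```

View pics/g2s.png

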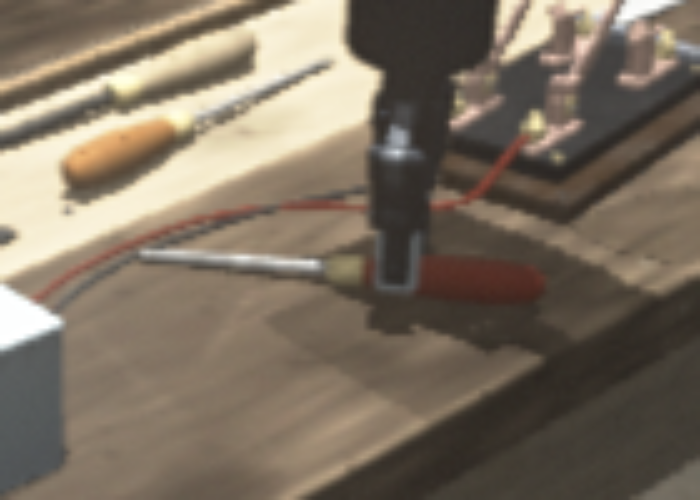

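Call:
play_rows:
  commands:
    - {"translation": [0.3,-0.2,0.3],"dr": [0,-0.4,-0.3],"jaw": 3.0}
    - {"translation": [0.6,-0.3,0.4],"dr": [0,-0.4,-0.3],"jaw": 3.0}
    - {"translation": [0.6,-0.3,0.4],"dr": [0,-0.4,-0.3],"jaw": 3.0}
    - {"translation": [0.6,-0.3,0.4],"dr": [0,-0.4,-0.3],"jaw": 2.6}
    - {"translation": [0.6,-0.3,0.4],"dr": [0,-0.4,-0.3],"jaw": 2.2}
    - {"translation": [0.6,-0.3,0.4],"dr": [0,-0.4,-0.3],"jaw": 1.5}
    - {"translation": [0.6,-0.3,0.4],"dr": [0,-0.4,-0.3],"jaw": 1.0}
    - {"translation": [0.6,-0.3,0.4],"dr": [0,-0.4,-0.3],"jaw": 0.5}
    - {"translation": [0.6,-0.3,0.4],"dr": [0,-0.4,-0.3],"jaw": 0.5}

```text
time_s: 3.5
tcp_pos: [461.4, 46.7, 3.0]
orientation: [0.687, 0.17, -0.686, 0.17]
contact_force: [-2.0, -1.3, 3.0]
opening: 17.6
```

Run:
```python
from h import *
from bench import ctrl
s,P,R=st();print(P,s["joints"],s["time_s"],s["opening"],s["contact_force"])
b=ctrl.grab_frame("scene")["img"];a=ctrl.grab_frame("top")["img"]
cv2.imwrite("pics/g3s.png",cv2.resize(b[130:230,260:400],None,fx=5,fy=5))
cv2.imwrite("pics/g3t.png",cv2.resize(a[155:255,300:400],None,fx=6,fy=6,interpolation=2))
```

```text
[461.42  46.71   3.01] [-0.12  0.16  2.22  0.    0.77  0.96] 3.5 17.612330974236343 [-2.01 -1.32  3.01]
```

View pics/g3s.png

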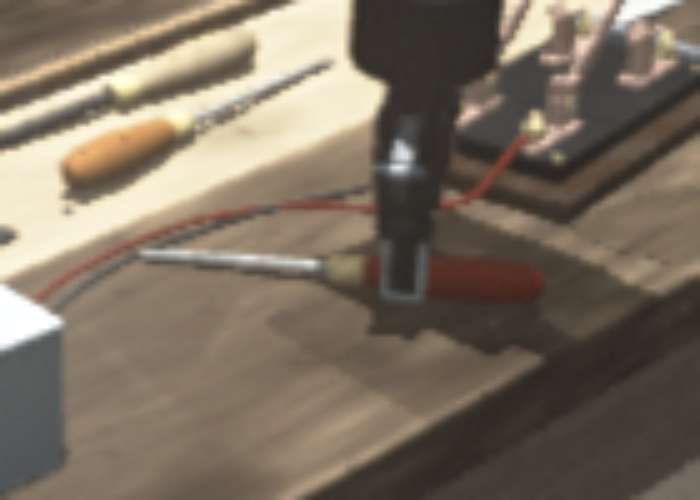

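View pics/g3t.png

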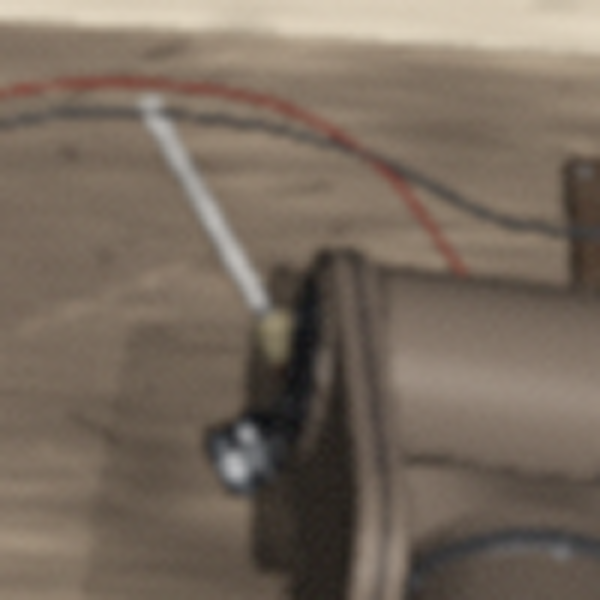

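Call:
play_rows:
  commands:
    - {"translation": [0,0,0],"dr": [0,0,0],"jaw": 0.5}
    - {"translation": [0,0,0],"dr": [0,0,0],"jaw": 0.5}
    - {"translation": [0,0,0],"dr": [0,0,0],"jaw": 0.5}

```text
time_s: 3.85
tcp_pos: [461.4, 46.7, 3.0]
orientation: [0.687, 0.17, -0.686, 0.17]
contact_force: [-1.1, -0.6, 4.1]
opening: 17.6
```

Call:
play_rows:
  commands:
    - {"translation": [-0.5,0,0],"dr": [0,0,0],"jaw": 0.5}
    - {"translation": [-2,0,0],"dr": [0,0,0],"jaw": 0.5}
    - {"translation": [-4,0,0],"dr": [0,0,0],"jaw": 0.5}
    - {"translation": [-6,0,0],"dr": [0,0,0],"jaw": 0.5}
    - {"translation": [-8,0,0],"dr": [0,0,0],"jaw": 0.5}
    - {"translation": [-8,0,0],"dr": [0,0,0],"jaw": 0.5}
    - {"translation": [-8,0,0],"dr": [0,0,0],"jaw": 0.5}

```text
time_s: 4.43
tcp_pos: [462.1, 46.6, 83.8]
orientation: [0.688, 0.17, -0.685, 0.171]
contact_force: [-0.4, -0.3, -0.9]
opening: 17.6
```

Run:
```python
from h import *
from bench import ctrl
s,P,R=st();print(P,R,s["time_s"],s["opening"],s["contact_force"],s["torque"])
b=ctrl.grab_frame("scene")["img"];a=ctrl.grab_frame("top")["img"]
cv2.imwrite("pics/g4s.png",cv2.resize(b[100:200,280:380],None,fx=6,fy=6,interpolation=2))
cv2.imwrite("pics/g4t.png",cv2.resize(a[155:255,300:400],None,fx=6,fy=6,interpolation=2))
```

```text
[462.13  46.61  83.81] [[ 0.    0.47 -0.88]
 [ 0.   -0.88 -0.47]
 [-1.    0.   -0.  ]] 4.4333 17.59109430758734 [-0.4  -0.29 -0.88] [ 0.03  0.04 -0.02]
```

View pics/g4s.png

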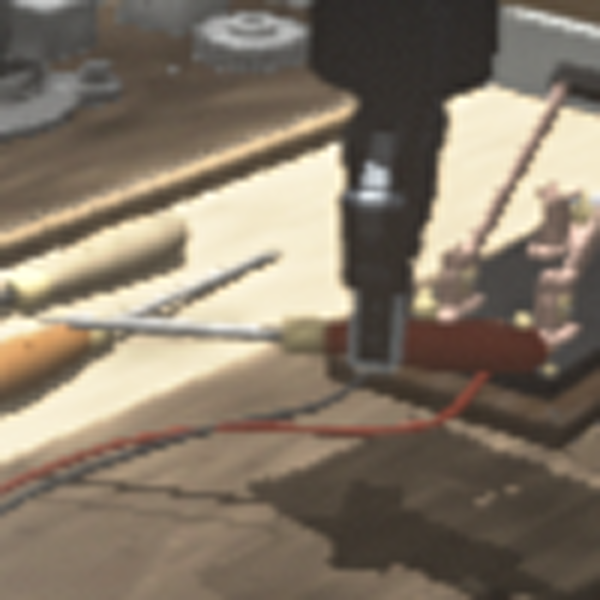

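View pics/g4t.png

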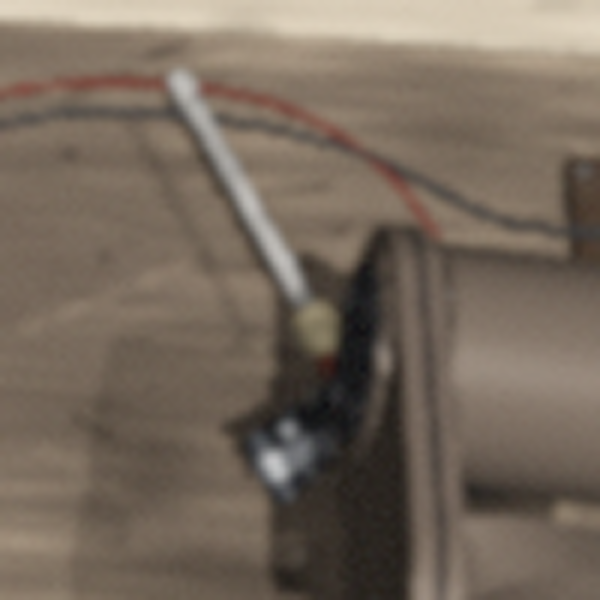

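Run:
```python
from h import *
for q in ((42,320),(50,320)):
  t=tri(cr((300,155),6,(178,72)),cr((280,100),6,q));print(t)
print(onz(T,cr((300,155),6,(178,72)),84), tri(cr((300,155),6,(305,305)),cr((280,100),6,(285,332))))
s,P,R=st()
print(R.T@(t[0]-P))
```

```text
(array([591.78, 117.18,  84.87]), np.float64(1.7790724150258534))
(array([590.46, 116.01,  84.91]), np.float64(1.739045009751384))
[591.25 116.44  84.  ] (array([497.1 ,  68.12,  92.05]), np.float64(0.057607117922234274))
[  -3.15   -0.31 -147.39]
```

```bash
cat >> h.py <<'E'
PSI=84.5; bx=np.array([np.cos(np.radians(PSI)),np.sin(np.radians(PSI)),0]); by=np.array([-bx[1],bx[0],0]); F=np.array([522.,289.7,0])
TIP=np.array([-1.,0,-147.])
def tipcmd(d,z,pitch=0,lat=0,**k):
    "tip at d mm past front face, height z, blade pitched up by pitch deg"
    R=down(PSI+180); R=R@Ro.from_rotvec([0,np.radians(-pitch),0]).as_matrix()
    tip=F+bx*d+by*lat+np.array([0,0,z]); return cmd(tip-R@TIP,R,**k)
E
python3 - <<'E'
from h import *
s,P,R=st();print(P,s["joints"])
R=down(PSI+180)@Ro.from_rotvec([0,np.radians(-10),0]).as_matrix();print("blade dir pitched",-R[:,2])
for d,z in((-40,110),(-40,68.5)):print(d,z,*tipcmd(d,z))
E
```

```text
[460.33  46.81  81.75] [-0.12 -0.    2.2   0.    0.94  0.96]
blade dir pitched [ 0.09  0.98 -0.17]
-40 110 [-2.72 -2.97 -6.52] [-56.62  -0.03   0.04]
-40 68.5 [ 1.43 -2.97 -6.52] [-56.62  -0.03   0.04]
```

```bash
sed -i 's/np.radians(-pitch)/np.radians(pitch)/' h.py
```

Call:
play_rows:
  commands:
    - {"translation": [-1.5,-0.2,-0.5],"dr": [-5,0,0],"jaw": 0.5}
    - {"translation": [-2.7,-0.5,-1.2],"dr": [-11,0,0],"jaw": 0.5}
    - {"translation": [-2.7,-0.8,-1.9],"dr": [-17,0,0],"jaw": 0.5}
    - {"translation": [-2.7,-1.1,-2.6],"dr": [-23,0,0],"jaw": 0.5}
    - {"translation": [-2.7,-1.4,-3.3],"dr": [-29,0,0],"jaw": 0.5}
    - {"translation": [-2.7,-1.7,-4.0],"dr": [-35,0,0],"jaw": 0.5}
    - {"translation": [-2.7,-2.0,-4.7],"dr": [-41,0,0],"jaw": 0.5}
    - {"translation": [-2.7,-2.4,-5.4],"dr": [-47,0,0],"jaw": 0.5}
    - {"translation": [-2.7,-2.8,-6.0],"dr": [-53,0,0],"jaw": 0.5}
    - {"translation": [-2.7,-3.0,-6.5],"dr": [-56.6,0,0],"jaw": 0.5}
    - {"translation": [-2.7,-3.0,-6.5],"dr": [-56.6,0,0],"jaw": 0.5}
    - {"translation": [-2.7,-3.0,-6.5],"dr": [-56.6,0,0],"jaw": 0.5}

```text
time_s: 5.53
tcp_pos: [502.7, 103.7, 107.0]
orientation: [-0.523, -0.476, 0.525, -0.474]
contact_force: [-0.2, -0.6, -0.7]
opening: 17.6
```

Run:
```python
from h import *
from bench import ctrl
b=ctrl.grab_frame("scene")["img"];a=ctrl.grab_frame("top")["img"]
s,P,R=st();print(P,s["joints"],s["time_s"],s["opening"])
for d,z in((-40,68.5),(-12,68.5)):print(d,z,*tipcmd(d,z))
print(P+R@TIP)
cv2.imwrite("pics/h4s.png",cv2.resize(b[130:250,200:330],None,fx=6,fy=6,interpolation=2)[:600])
cv2.imwrite("pics/h4t.png",cv2.resize(a[145:245,190:320],None,fx=6,fy=6,interpolation=2))
```

```text
[502.92 103.51 107.64] [0.   0.07 2.07 0.   1.01 0.1 ] 5.6333 17.44387559396584
-40 68.5 [ 4.01  0.12 -0.01] [-0.1  -0.03  0.15]
-12 68.5 [ 4.02  0.12 -2.81] [-0.1  -0.03  0.15]
[517.28 249.81 108.71]
```

View pics/h4s.png

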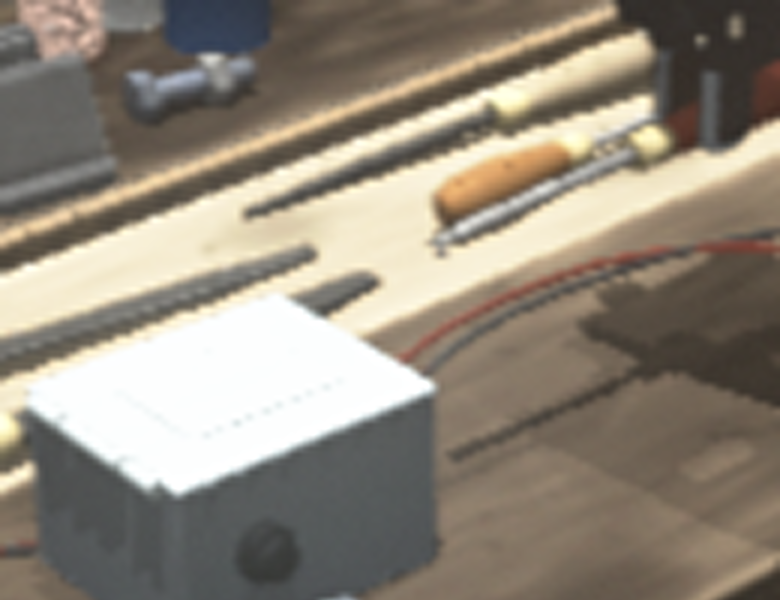

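View pics/h4t.png

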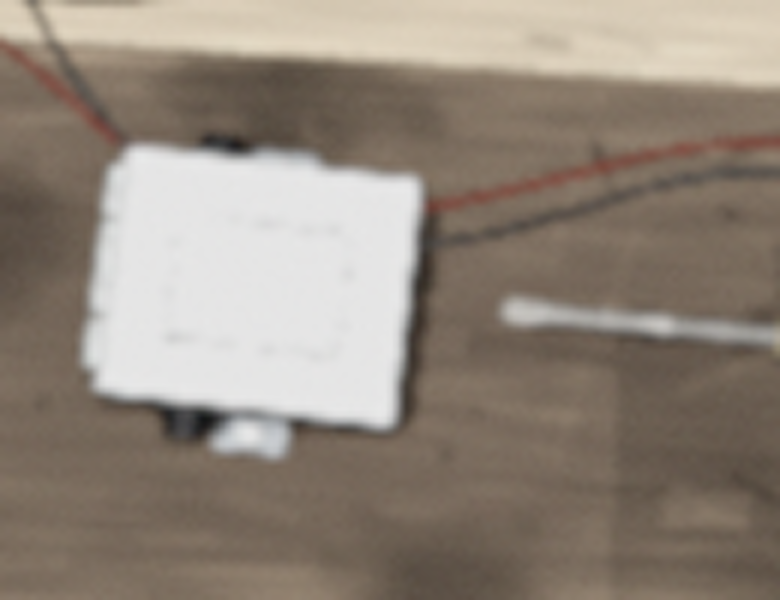

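Run:
```python
from h import *
print(tri(cr((190,145),6,(503,309)),cr((200,130),6,(440,243))))
```

```text
(array([514.99, 251.63, 108.29]), np.float64(1.907510284046746))
```

Call:
play_rows:
  commands:
    - {"translation": [1.5,0.1,0],"dr": [0,0,0],"jaw": 0.5}
    - {"translation": [3,0.1,0],"dr": [0,0,0],"jaw": 0.5}
    - {"translation": [4,0.1,0],"dr": [0,0,0],"jaw": 0.5}
    - {"translation": [4,0.1,-1],"dr": [0,0,0],"jaw": 0.5}
    - {"translation": [4,0.1,-2],"dr": [0,0,0],"jaw": 0.5}
    - {"translation": [4,0.1,-2.8],"dr": [0,0,0],"jaw": 0.5}
    - {"translation": [4,0.1,-2.8],"dr": [0,0,0],"jaw": 0.5}
    - {"translation": [4,0.1,-2.8],"dr": [0,0,0],"jaw": 0.5}

```text
time_s: 6.3
tcp_pos: [507.2, 132.2, 68.6]
orientation: [-0.523, -0.476, 0.523, -0.475]
contact_force: [-0.5, -0.4, 0.2]
opening: 17.6
```

Run:
```python
from h import *
from bench import ctrl
b=ctrl.grab_frame("scene")["img"];a=ctrl.grab_frame("top")["img"]
s,P,R=st();print(P,s["joints"],s["time_s"],s["opening"])
for d,z in((5,68.5),(18,68.5)):print(d,z,*tipcmd(d,z))
print(P+R@TIP, s["contact_force"])
cv2.imwrite("pics/h5s.png",cv2.resize(b[150:225,230:330],None,fx=8,fy=8,interpolation=2)[:600])
cv2.imwrite("pics/h5t.png",cv2.resize(a[165:240,240:340],None,fx=8,fy=8,interpolation=2))
```

```text
[506.94 131.53  68.27] [0.06 0.16 2.06 0.   0.93 0.16] 6.4 17.580096454813635
5 68.5 [ 0.08 -0.02 -1.69] [-0.07 -0.03  0.08]
18 68.5 [ 0.08 -0.02 -2.99] [-0.07 -0.03  0.08]
[521.21 277.83  69.34] [-1.37 -0.07 -1.63]
```

View pics/h5s.png

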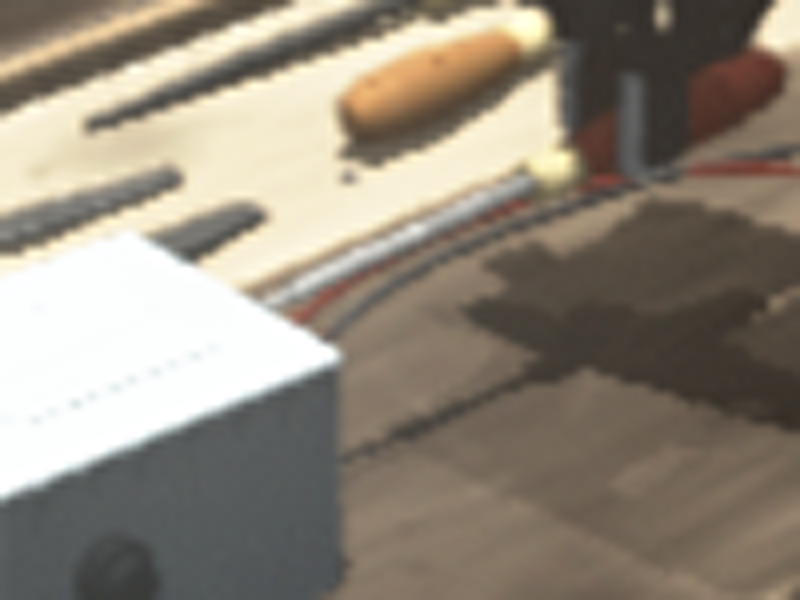

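View pics/h5t.png

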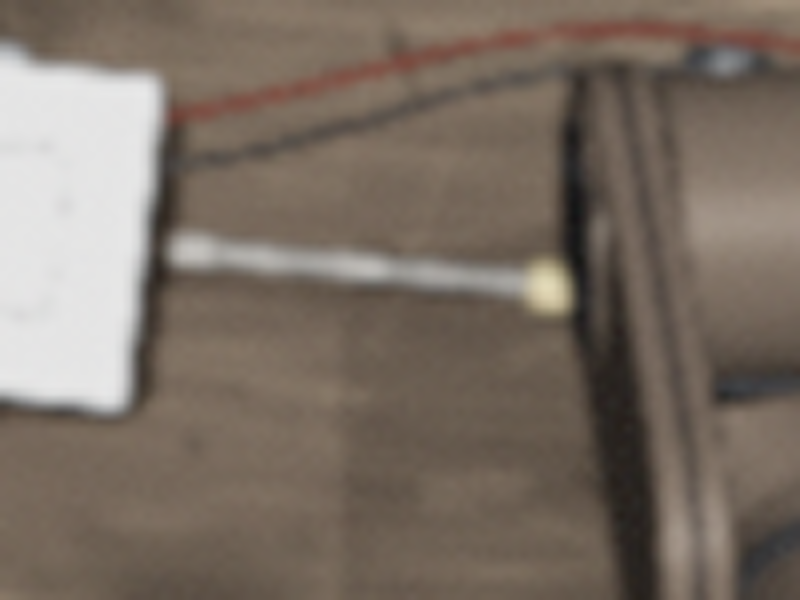

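Call:
play_rows:
  commands:
    - {"translation": [0.1,0,-0.6],"dr": [0,0,0],"jaw": 0.5}
    - {"translation": [0.1,0,-1.2],"dr": [0,0,0],"jaw": 0.5}
    - {"translation": [0.1,0,-1.7],"dr": [0,0,0],"jaw": 0.5}
    - {"translation": [0.1,0,-1.7],"dr": [0,0,0],"jaw": 0.5}
    - {"translation": [0.1,0,-1.7],"dr": [0,0,0],"jaw": 0.5}

```text
time_s: 6.82
tcp_pos: [508.5, 148.8, 67.3]
orientation: [-0.523, -0.476, 0.524, -0.475]
contact_force: [-0.0, 0.5, -0.4]
opening: 17.6
```

Call:
play_rows:
  commands:
    - {"translation": [0,0,-0.5],"dr": [0,0,0],"jaw": 0.5}
    - {"translation": [0,0,-1.0],"dr": [0,0,0],"jaw": 0.5}
    - {"translation": [0,0,-1.5],"dr": [0,0,0],"jaw": 0.5}
    - {"translation": [0,0,-1.5],"dr": [0,0,0],"jaw": 0.5}
    - {"translation": [0,0,-1.5],"dr": [0,0,0],"jaw": 0.5}

```text
time_s: 7.23
tcp_pos: [510.0, 164.1, 67.3]
orientation: [-0.523, -0.476, 0.524, -0.475]
contact_force: [0.0, -0.3, -1.1]
opening: 17.4
```

Run:
```python
from h import *
from bench import ctrl
b=ctrl.grab_frame("scene")["img"];a=ctrl.grab_frame("top")["img"]
s,P,R=st();print(P,s["joints"],s["time_s"],s["opening"])
t=P+R@TIP;print(t,(t-F)@bx,(t-F)@by, s["contact_force"])
cv2.imwrite("pics/h6s.png",cv2.resize(b[150:225,230:330],None,fx=5,fy=5,interpolation=2)[:600])
cv2.imwrite("pics/h6t.png",cv2.resize(a[165:240,240:340],None,fx=5,fy=5,interpolation=2))
# arc plan: tip at cover radius r, hinge at d=122,z=75 ; blade half thickness offset below underside
d0=(t-F)@bx; r=122-d0
for th in range(0,110,6):
    p=0
    c,s_=np.cos(np.radians(th)),np.sin(np.radians(th))
    # contact point on underside (d,z), tip center offset 2 mm off along underside normal(-s,-c)
    d=122-r*c-1.5*s_; z=75+r*s_-1.5*c
    print(th,round(d,1),round(z,1),*tipcmd(d,z,p))
```

```text
[509.94 163.78  67.21] [0.12 0.18 2.03 0.   0.93 0.22] 7.3333 17.526159787427833
[524.06 310.1   68.24] 20.505270113821503 -0.09341085180858122 [-0.21 -0.18 -0.94]
0 20.5 73.5 [-0.53 -0.01 -0.  ] [-0.01 -0.01  0.09]
6 20.9 84.1 [-1.59 -0.01 -0.04] [-0.01 -0.01  0.09]
12 22.4 94.6 [-2.64 -0.01 -0.19] [-0.01 -0.01  0.09]
18 25.0 104.9 [-3.67 -0.01 -0.45] [-0.01 -0.01  0.09]
24 28.7 114.9 [-4.67 -0.01 -0.82] [-0.01 -0.01  0.09]
30 33.4 124.4 [-5.62 -0.02 -1.29] [-0.01 -0.01  0.09]
36 39.0 133.4 [-6.52 -0.02 -1.85] [-0.01 -0.01  0.09]
42 45.6 141.8 [-7.36 -0.02 -2.51] [-0.01 -0.01  0.09]
48 53.0 149.4 [-8.12 -0.02 -3.25] [-0.01 -0.01  0.09]
54 61.1 156.2 [-8.8  -0.02 -4.06] [-0.01 -0.01  0.09]
60 70.0 162.1 [-9.39 -0.02 -4.95] [-0.01 -0.01  0.09]
66 79.3 167.1 [-9.89 -0.02 -5.89] [-0.01 -0.01  0.09]
72 89.2 171.1 [-10.28  -0.02  -6.87] [-0.01 -0.01  0.09]
78 99.4 174.0 [-10.57  -0.02  -7.89] [-0.01 -0.01  0.09]
84 109.9 175.8 [-10.76  -0.03  -8.94] [-0.01 -0.01  0.09]
90 120.5 176.5 [-10.83  -0.03 -10.  ] [-0.01 -0.01  0.09]
96 131.1 176.1 [-10.79  -0.03 -11.06] [-0.01 -0.01  0.09]
102 141.6 174.6 [-10.64  -0.03 -12.12] [-0.01 -0.01  0.09]
108 151.9 172.0 [-10.38  -0.03 -13.15] [-0.01 -0.01  0.09]
```

View pics/h6s.png

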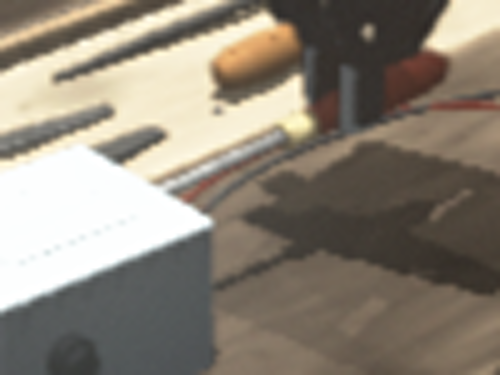

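View pics/h6t.png

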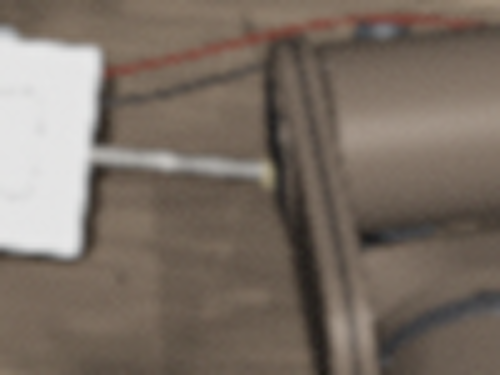

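Call:
play_rows:
  commands:
    - {"translation": [-0.5,0,0],"dr": [0,0,0],"jaw": 0.5}
    - {"translation": [-1.0,0,0],"dr": [0,0,0],"jaw": 0.5}
    - {"translation": [-1.6,0,0],"dr": [0,0,0],"jaw": 0.5}
    - {"translation": [-2.1,0,-0.1],"dr": [0,0,0],"jaw": 0.5}
    - {"translation": [-2.6,0,-0.2],"dr": [0,0,0],"jaw": 0.5}
    - {"translation": [-3.2,0,-0.3],"dr": [0,0,0],"jaw": 0.5}
    - {"translation": [-3.7,0,-0.4],"dr": [0,0,0],"jaw": 0.5}
    - {"translation": [-3.7,0,-0.4],"dr": [0,0,0],"jaw": 0.5}

```text
time_s: 8.0
tcp_pos: [511.2, 168.0, 105.7]
orientation: [0.524, 0.475, -0.523, 0.475]
contact_force: [-1.1, -0.3, -2.2]
opening: 17.8
```

```bash
cat > look.py <<'E'
import sys
from h import *
from bench import ctrl
n=sys.argv[1]
b=ctrl.grab_frame("scene")["img"];a=ctrl.grab_frame("top")["img"]
s,P,R=st();print(P,s["joints"],s["time_s"],s["opening"])
t=P+R@TIP;print(t,(t-F)@bx,(t-F)@by, s["contact_force"],s["torque"])
cv2.imwrite(f"pics/{n}.png",np.vstack([cv2.resize(b[130:240,190:330],None,fx=5,fy=5,interpolation=2)[:400],cv2.resize(a[170:230,190:330],None,fx=5,fy=5,interpolation=2)[:200]]) if len(sys.argv)<3 else b)
E
python3 look.py l1
```

```text
[510.56 167.87 104.57] [0.13 0.13 2.01 0.   1.   0.22] 8.1 17.528763033204438
[524.68 314.19 105.64] 24.636184395147954 -0.3182880775751431 [-0.57 -0.22 -2.59] [-0.24  0.06  0.  ]
```

View pics/l1.png

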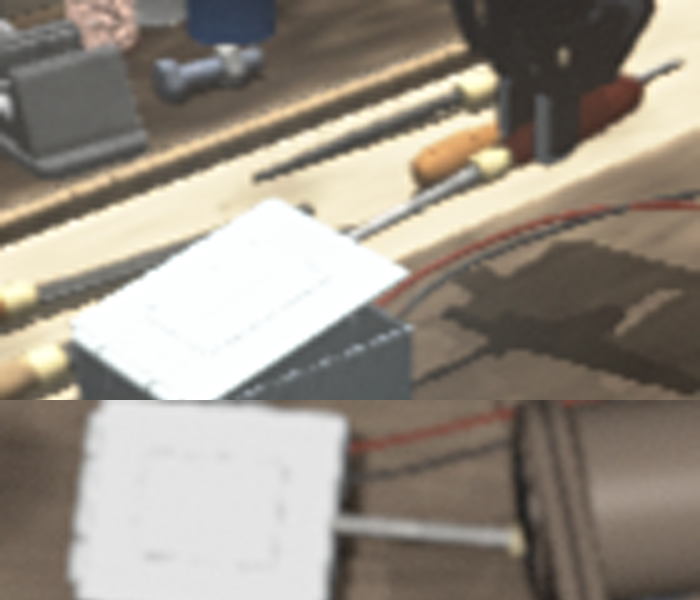

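Call:
play_rows:
  commands:
    - {"translation": [-0.5,0,-0.2],"dr": [0,0,0],"jaw": 0.5}
    - {"translation": [-1.0,0,-0.4],"dr": [0,0,0],"jaw": 0.5}
    - {"translation": [-1.5,0,-0.6],"dr": [0,0,0],"jaw": 0.5}
    - {"translation": [-1.95,0,-0.85],"dr": [0,0,0],"jaw": 0.5}
    - {"translation": [-2.4,0,-1.1],"dr": [0,0,0],"jaw": 0.5}
    - {"translation": [-2.85,0,-1.4],"dr": [0,0,0],"jaw": 0.5}
    - {"translation": [-3.3,0,-1.7],"dr": [0,0,0],"jaw": 0.5}
    - {"translation": [-3.7,0,-2.05],"dr": [0,0,0],"jaw": 0.5}
    - {"translation": [-4.1,0,-2.4],"dr": [0,0,0],"jaw": 0.5}
    - {"translation": [-4.45,0,-2.8],"dr": [0,0,0],"jaw": 0.5}
    - {"translation": [-4.45,0,-2.8],"dr": [0,0,0],"jaw": 0.5}

```text
time_s: 9.02
tcp_pos: [513.9, 196.7, 150.2]
orientation: [0.524, 0.476, -0.523, 0.475]
contact_force: [-0.3, -1.0, -0.7]
opening: 17.9
```

```bash
python3 look.py l2
```

```text
[513.41 196.3  149.3 ] [0.18 0.09 1.96 0.   1.09 0.28] 9.1167 17.249879819760277
[527.51 342.62 150.52] 53.20138535823243 -0.4103847109071266 [ 0.98  0.05 -1.09] [-0.13  0.03 -0.04]
```

View pics/l2.png

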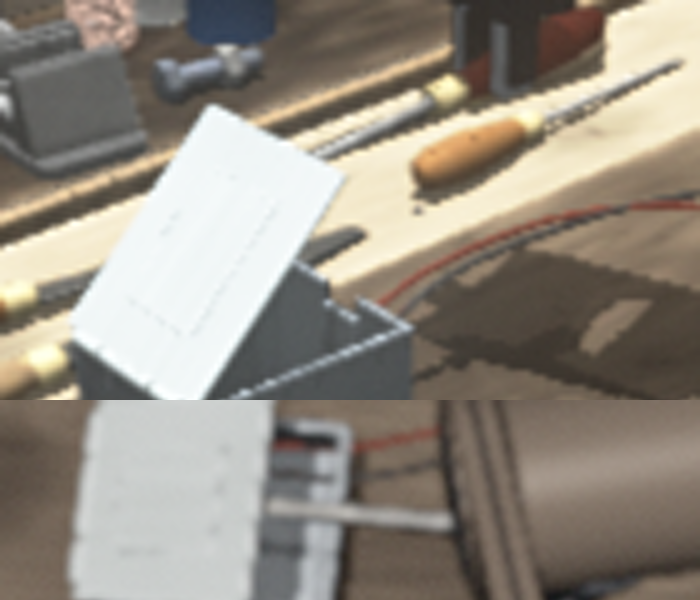

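Call:
play_rows:
  commands:
    - {"translation": [-0.35,0,-0.4],"dr": [0,0,0],"jaw": 0.5}
    - {"translation": [-0.7,0,-0.8],"dr": [0,0,0],"jaw": 0.5}
    - {"translation": [-1.0,0,-1.25],"dr": [0,0,0],"jaw": 0.5}
    - {"translation": [-1.25,0,-1.7],"dr": [0,0,0],"jaw": 0.5}
    - {"translation": [-1.5,0,-2.2],"dr": [0,0,0],"jaw": 0.5}
    - {"translation": [-1.75,0,-2.65],"dr": [0,0,0],"jaw": 0.5}
    - {"translation": [-1.95,0,-3.1],"dr": [0,0,0],"jaw": 0.5}
    - {"translation": [-2.15,0,-3.6],"dr": [0,0,0],"jaw": 0.5}
    - {"translation": [-2.3,0,-4.1],"dr": [0,0,0],"jaw": 0.5}
    - {"translation": [-2.45,0,-4.65],"dr": [0,0,0],"jaw": 0.5}
    - {"translation": [-2.45,0,-4.65],"dr": [0,0,0],"jaw": 0.5}

```text
time_s: 10.03
tcp_pos: [518.1, 243.7, 174.3]
orientation: [0.524, 0.476, -0.523, 0.475]
contact_force: [0.1, -0.7, -0.7]
opening: 17.4
```

```bash
python3 look.py l3
```

```text
[517.89 243.04 173.91] [0.26 0.12 1.88 0.   1.14 0.36] 10.1333 17.76053654270702
[531.94 389.37 175.22] 100.15973294805984 -0.34327003047761373 [-0.11 -0.08 -0.3 ] [-0.15 -0.03 -0.04]
```

View pics/l3.png

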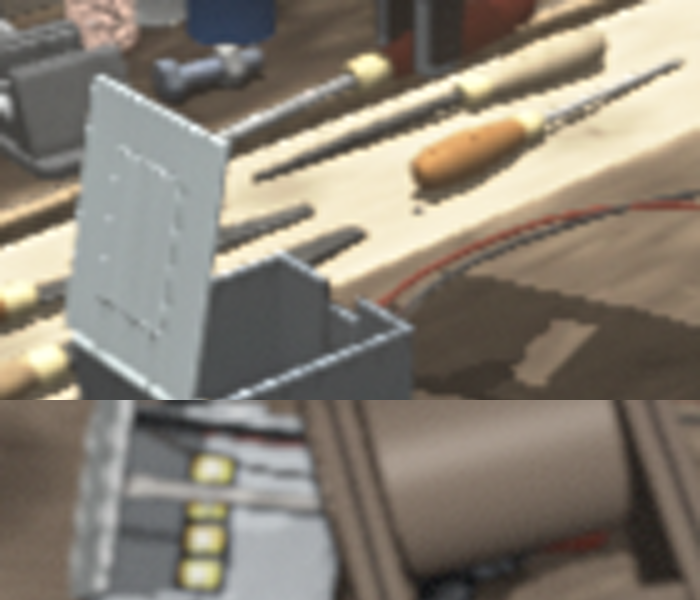

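Call:
play_rows:
  commands:
    - {"translation": [-0.1,0,-0.5],"dr": [0,0,0],"jaw": 0.5}
    - {"translation": [-0.2,0,-1.05],"dr": [0,0,0],"jaw": 0.5}
    - {"translation": [-0.25,0,-1.6],"dr": [0,0,0],"jaw": 0.5}
    - {"translation": [-0.25,0,-2.1],"dr": [0,0,0],"jaw": 0.5}
    - {"translation": [-0.25,0,-2.6],"dr": [0,0,0],"jaw": 0.5}
    - {"translation": [-0.2,0,-3.2],"dr": [0,0,0],"jaw": 0.5}
    - {"translation": [-0.1,0,-3.7],"dr": [0,0,0],"jaw": 0.5}
    - {"translation": [-0.05,0,-4.2],"dr": [0,0,0],"jaw": 0.5}
    - {"translation": [0.05,0,-4.7],"dr": [0,0,0],"jaw": 0.5}
    - {"translation": [0.05,0,-4.7],"dr": [0,0,0],"jaw": 0.5}

```text
time_s: 10.97
tcp_pos: [522.3, 290.9, 173.2]
orientation: [0.524, 0.477, -0.523, 0.475]
contact_force: [-0.7, -0.6, -0.1]
opening: 17.2
```

```bash
python3 look.py l4
```

```text
[522.3  290.28 173.43] [0.34 0.17 1.82 0.   1.15 0.43] 11.0667 17.622266892920145
[536.28 436.61 174.81] 147.59809835441845 -0.1325995406966154 [ 0.64  0.47 -0.72] [-0.    0.03  0.03]
```

View pics/l4.png

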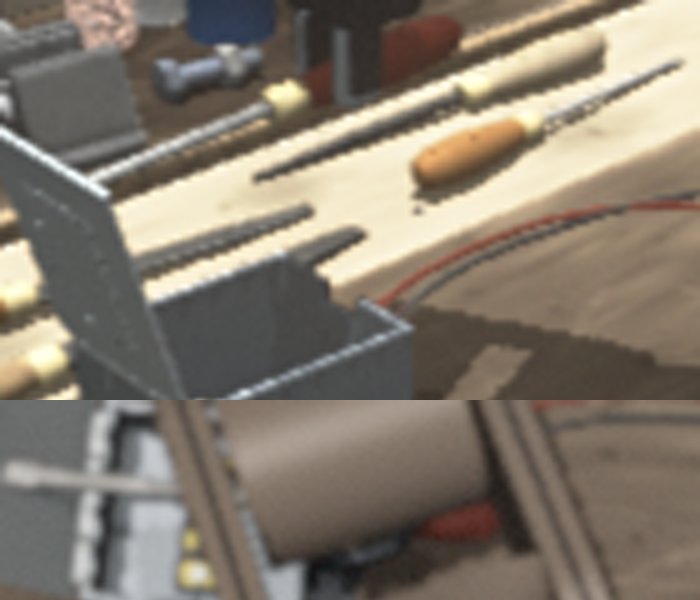

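Call:
play_rows:
  commands:
    - {"translation": [0,0,1],"dr": [0,0,0],"jaw": 0.5}
    - {"translation": [0,0,3],"dr": [0,0,0],"jaw": 0.5}
    - {"translation": [0,0,6],"dr": [0,0,0],"jaw": 0.5}
    - {"translation": [0,0,9],"dr": [0,0,0],"jaw": 0.5}
    - {"translation": [0,0,12],"dr": [0,0,0],"jaw": 0.5}
    - {"translation": [0,0,15],"dr": [0,0,0],"jaw": 0.5}
    - {"translation": [0,0,17],"dr": [0,0,0],"jaw": 0.5}
    - {"translation": [0,0,18],"dr": [0,0,0],"jaw": 0.5}
    - {"translation": [0,0,18],"dr": [0,0,0],"jaw": 0.5}
    - {"translation": [0,0,18],"dr": [0,0,0],"jaw": 0.5}

```text
time_s: 11.9
tcp_pos: [505.3, 111.0, 173.2]
orientation: [0.524, 0.476, -0.523, 0.474]
contact_force: [1.0, -0.6, -1.4]
opening: 17.7
```

```bash
python3 look.py l5; python3 -c "
from h import *
for z in (100,30,4): print(*cmd((461,46.7,z),down(207.9)))"
```

```text
[505.27 111.9  173.09] [ 0.02 -0.01  2.01  0.    1.13  0.11] 12.0 17.54120661068115
[519.16 258.23 174.55] -31.59259459952785 -0.18830393545716495 [-0.17  0.14 -0.07] [ 0.02  0.   -0.02]
[ 7.29 -3.79  6.93] [56.68 -0.16  0.1 ]
[14.29 -3.79  6.95] [56.68 -0.16  0.1 ]
[16.89 -3.79  6.96] [56.68 -0.16  0.1 ]
```

View pics/l5.png

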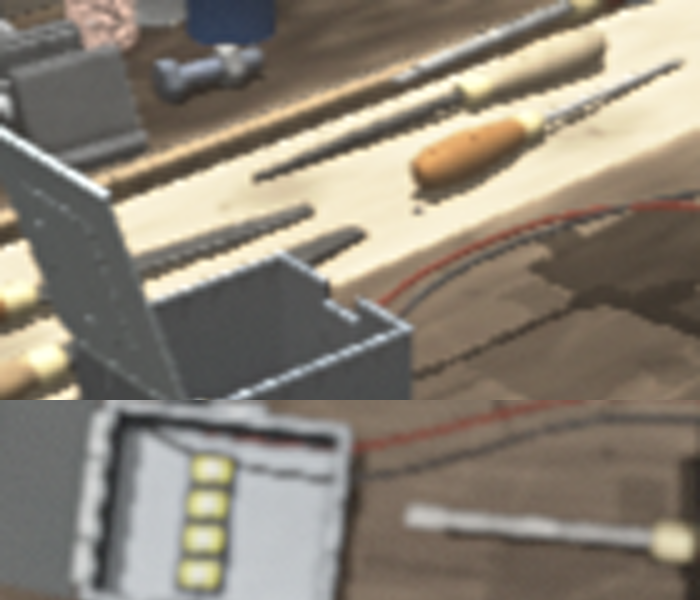

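```bash
python3 -c "
from h import *
print(tri(cr((190,170),5,(406,116)),cr((190,130),5,(398,78))))
print(tri(cr((190,170),5,(652,138)),cr((190,130),5,(572,8))))"
```

```text
(array([516.92, 260.53, 173.83]), np.float64(0.6620165829965253))
(array([507.43, 152.24, 178.87]), np.float64(2.396090828380601))
```

Call:
play_rows:
  commands:
    - {"translation": [0.6,-0.4,0.7],"dr": [5,0,0],"jaw": 0.5}
    - {"translation": [1.4,-0.8,1.4],"dr": [11,0,0],"jaw": 0.5}
    - {"translation": [2.1,-1.1,2.1],"dr": [17,0,0],"jaw": 0.5}
    - {"translation": [2.8,-1.5,2.8],"dr": [23,0,0],"jaw": 0.5}
    - {"translation": [3.5,-1.9,3.5],"dr": [29,0,0],"jaw": 0.5}
    - {"translation": [4.2,-2.3,4.2],"dr": [35,0,0],"jaw": 0.5}
    - {"translation": [4.9,-2.7,4.9],"dr": [41,0,0],"jaw": 0.5}
    - {"translation": [5.6,-3.1,5.6],"dr": [47,0,0],"jaw": 0.5}
    - {"translation": [6.3,-3.5,6.3],"dr": [53,0,0],"jaw": 0.5}
    - {"translation": [7.0,-3.8,6.9],"dr": [56.7,0,0],"jaw": 0.5}
    - {"translation": [7.3,-3.8,6.9],"dr": [56.7,0,0],"jaw": 0.5}
    - {"translation": [7.3,-3.8,6.9],"dr": [56.7,0,0],"jaw": 0.5}

```text
time_s: 13.0
tcp_pos: [460.5, 47.9, 99.1]
orientation: [-0.686, -0.173, 0.686, -0.17]
contact_force: [-0.0, 1.0, -0.9]
opening: 17.1
```

Run:
```python
from h import *
from bench import ctrl
b=ctrl.grab_frame("scene")["img"]
cv2.imwrite("pics/m1.png",cv2.resize(b[90:200,260:400],None,fx=5,fy=5,interpolation=2))
a=ctrl.grab_frame("top")["img"]
cv2.imwrite("pics/m1t.png",cv2.resize(a[155:255,300:400],None,fx=5,fy=5,interpolation=2))
s,P,R=st();print(P,s["joints"],s["time_s"])
for z in (30,4): print(*cmd((461,46.7,z),down(207.9)))
```

```text
[461.42  47.7  100.17] [-0.12 -0.03  2.19  0.    0.98  0.96] 13.1
[7.02 0.09 0.1 ] [ 0.11 -0.12  0.15]
[9.62 0.09 0.1 ] [ 0.11 -0.12  0.15]
```

View pics/m1.png

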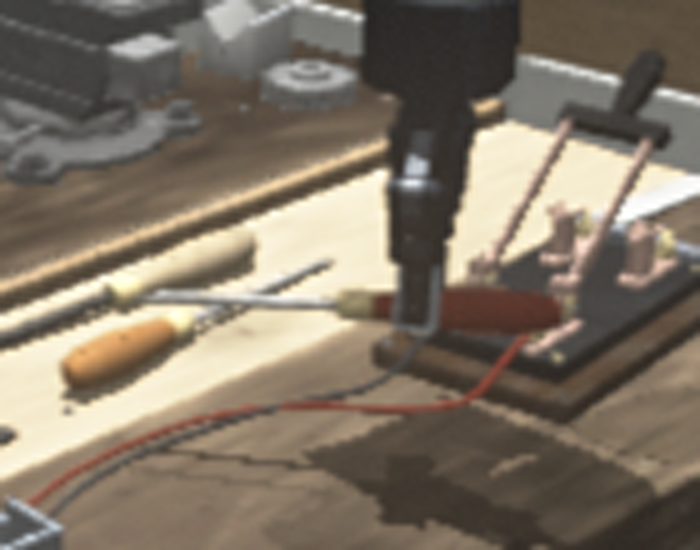

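View pics/m1t.png

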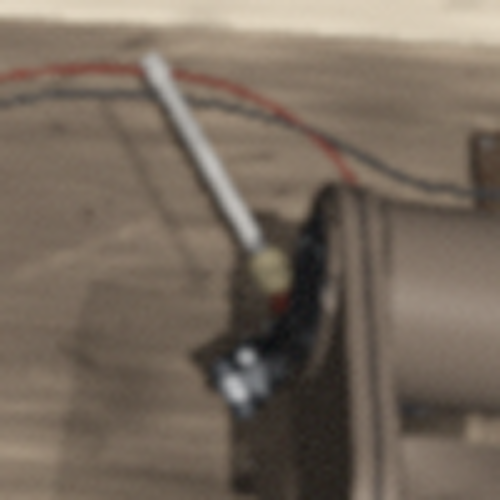

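Call:
play_rows:
  commands:
    - {"translation": [2,0.1,0.1],"dr": [0,0,0],"jaw": 0.5}
    - {"translation": [4,0.1,0.1],"dr": [0,0,0],"jaw": 0.5}
    - {"translation": [6,0.1,0.1],"dr": [0,0,0],"jaw": 0.5}
    - {"translation": [7.5,0.1,0.1],"dr": [0,0,0],"jaw": 0.5}
    - {"translation": [8.3,0.1,0.1],"dr": [0,0,0],"jaw": 0.5}
    - {"translation": [8.8,0.1,0.1],"dr": [0,0,0],"jaw": 0.5}
    - {"translation": [9.0,0.1,0.1],"dr": [0,0,0],"jaw": 0.5}
    - {"translation": [9.0,0.1,0.1],"dr": [0,0,0],"jaw": 0.5}
    - {"translation": [9.0,0.1,0.1],"dr": [0,0,0],"jaw": 0.5}

```text
time_s: 13.85
tcp_pos: [462.0, 46.7, 11.1]
orientation: [0.687, 0.172, -0.685, 0.17]
contact_force: [0.3, -1.1, -1.0]
opening: 17.6
```

Call:
play_rows:
  commands:
    - {"translation": [0.2,0,0],"dr": [0,0,0],"jaw": 0.5}
    - {"translation": [0.4,0,0],"dr": [0,0,0],"jaw": 0.5}
    - {"translation": [0.5,0,0],"dr": [0,0,0],"jaw": 0.5}
    - {"translation": [0.6,0,0],"dr": [0,0,0],"jaw": 0.5}
    - {"translation": [0.7,0,0],"dr": [0,0,0],"jaw": 0.5}
    - {"translation": [0.75,0,0],"dr": [0,0,0],"jaw": 0.5}
    - {"translation": [0.75,0,0],"dr": [0,0,0],"jaw": 0.5}
    - {"translation": [0.75,0,0],"dr": [0,0,0],"jaw": 0.5}

```text
time_s: 14.52
tcp_pos: [462.0, 46.7, 3.6]
orientation: [0.687, 0.172, -0.685, 0.17]
contact_force: [-0.5, -0.6, -0.4]
opening: 17.6
```

Nearly there; ease down another 1 mm, watching force.

Call:
play_rows:
  commands:
    - {"translation": [0.05,0,0],"dr": [0,0,0],"jaw": 0.5}
    - {"translation": [0.1,0,0],"dr": [0,0,0],"jaw": 0.5}
    - {"translation": [0.1,0,0],"dr": [0,0,0],"jaw": 0.5}
    - {"translation": [0.1,0,0],"dr": [0,0,0],"jaw": 0.5}

```text
time_s: 14.85
tcp_pos: [462.2, 46.6, 3.0]
orientation: [0.687, 0.172, -0.685, 0.17]
contact_force: [-2.3, -0.5, 5.4]
opening: 17.9
```

Run:
```python
from h import *
from bench import ctrl
b=ctrl.grab_frame("scene")["img"]
cv2.imwrite("pics/m2.png",cv2.resize(b[130:230,260:400],None,fx=5,fy=5,interpolation=2))
s,P,R=st();print(P,s["contact_force"],s["torque"])
```

```text
[462.16  46.68   2.99] [-1.9   0.2   5.18] [0.02 0.41 0.02]
```

View pics/m2.png

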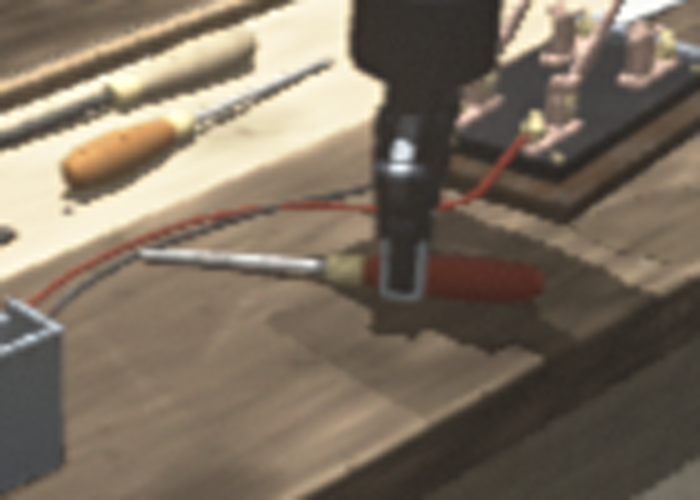

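On the bench (5 N). Open slowly and rise.

Call:
play_rows:
  commands:
    - {"translation": [0,0,0],"dr": [0,0,0],"jaw": 1.9}
    - {"translation": [0,0,0],"dr": [0,0,0],"jaw": 2.2}
    - {"translation": [0,0,0],"dr": [0,0,0],"jaw": 2.8}
    - {"translation": [0,0,0],"dr": [0,0,0],"jaw": 3.6}
    - {"translation": [-0.3,0,0],"dr": [0,0,0],"jaw": 4.6}
    - {"translation": [-0.6,0,0],"dr": [0,0,0],"jaw": 5.2}
    - {"translation": [-1.5,0,0],"dr": [0,0,0],"jaw": 5.5}
    - {"translation": [-3,0,0],"dr": [0,0,0],"jaw": 5.5}
    - {"translation": [-6,0,0],"dr": [0,0,0],"jaw": 5.5}
    - {"translation": [-9,0,0],"dr": [0,0,0],"jaw": 5.5}
    - {"translation": [-12,0,0],"dr": [0,0,0],"jaw": 5.5}
    - {"translation": [-12,0,0],"dr": [0,0,0],"jaw": 5.5}

```text
time_s: 15.9
tcp_pos: [466.5, 45.8, 130.6]
orientation: [0.692, 0.171, -0.68, 0.172]
contact_force: [0.1, 0.2, 0.7]
opening: 55.0
```

Call:
play_rows:
  commands:
    - {"translation": [-4,0,0],"dr": [0,0,0],"jaw": 5.5}
    - {"translation": [-4,4,2],"dr": [0,0,0],"jaw": 5.5}
    - {"translation": [-4,8,4],"dr": [0,0,0],"jaw": 5.5}
    - {"translation": [-4,12,6],"dr": [0,0,0],"jaw": 5.5}
    - {"translation": [-4,16,6],"dr": [0,0,0],"jaw": 5.5}
    - {"translation": [-4,20,6],"dr": [0,0,0],"jaw": 5.5}
    - {"translation": [-4,20,6],"dr": [0,0,0],"jaw": 5.5}
    - {"translation": [-4,20,6],"dr": [0,0,0],"jaw": 5.5}

```text
time_s: 16.57
tcp_pos: [507.5, -161.1, 171.3]
orientation: [0.692, 0.169, -0.681, 0.171]
contact_force: [0.3, -0.5, 0.4]
opening: 54.7
```

Run:
```python
from h import *
from bench import ctrl
b=ctrl.grab_frame("scene")["img"];a=ctrl.grab_frame("top")["img"]
cv2.imwrite("pics/n1.png",cv2.resize(b[130:300,120:390],None,fx=2.9,fy=2.9,interpolation=2))
cv2.imwrite("pics/n1t.png",cv2.resize(a[130:270,100:400],None,fx=2.6,fy=2.6,interpolation=2))
cv2.imwrite("pics/n1d.png",cv2.resize(b[165:205,280:380],None,fx=8,fy=8,interpolation=2))
s,P,R=st();print(P,s["contact_force"],s["dq"],s["time_s"])
```

```text
[ 506.38 -158.24  170.6 ] [-0.39 -0.1  -0.11] [ 0.02 -0.02  0.02 -0.   -0.   -0.  ] 16.6667
```

View pics/n1.png

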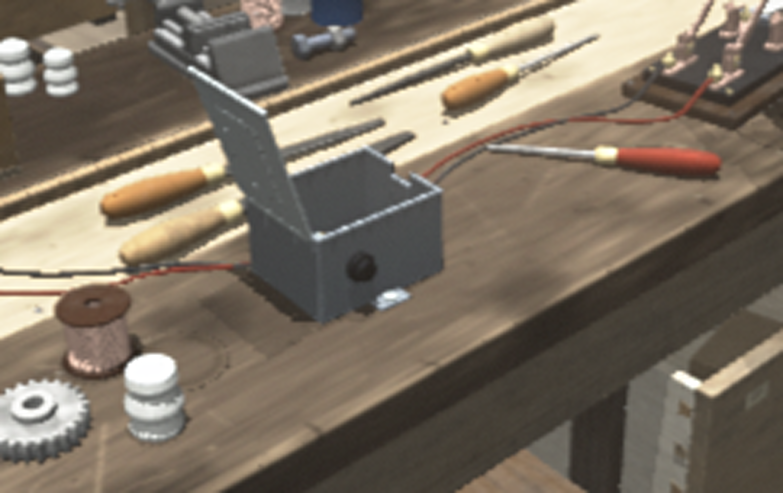

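View pics/n1t.png

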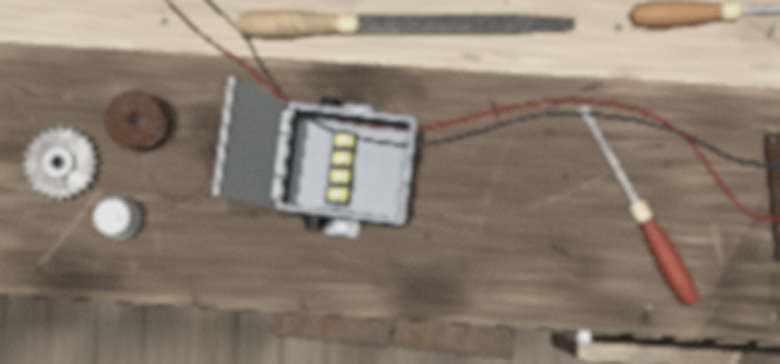

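View pics/n1d.png

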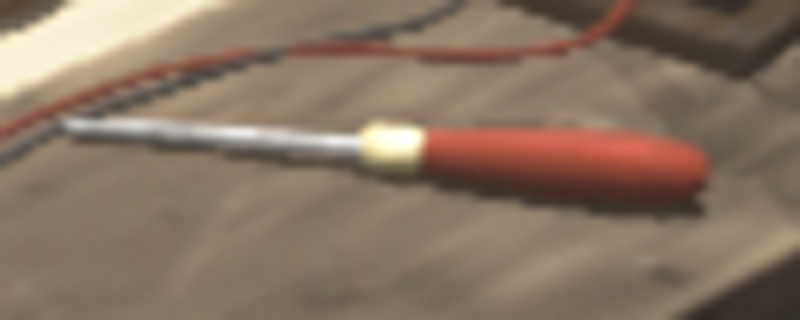

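```bash
python3 -c "
from bench import ctrl
print(ctrl.sign_off())"
```

```text
the job is handed in; nothing more can be done
None
```

The box is open and the job is handed in, after about 16.7 s of the 58 s allowed. I gripped the red handle, put the blade about 20 mm into the notch and lifted the cover round its hinge with the blade. I then laid the screwdriver back where it had been lying and moved the arm clear.

- **Cover:** in the last pictures it stands past upright, roughly 105° from the path the blade followed; I did not measure the angle separately. It stayed there after the blade was withdrawn.
- **Screwdriver:** it lies flat on the bench, about 150 mm or more from the box. It touched down at about 5 N.
- **Bystanders:** the bobbin and the white insulator look undisturbed; the arm never went near them.
- **Forces:** the readings I took never passed about 6 N, and the arm was clear and nearly still at the end.
- **Disagreements:**
  - The camera and arm readings of the blade tip differed by about 2 mm, within the stated calibration.
  - The fingers closed to 17.6 mm on a handle stated as 24 mm thick, probably because it narrows near the ferrule. The grip did not slip.

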